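Lock the clevis pin of the ring arm with its spring cotter

TASK

The pin that holds the ring arm in its bracket has slid out: push it by its head until it is fully home, then take the spring cotter out of its block and push its straight leg down through the cross hole near the pin's other end until the bow snaps round the pin, and let go. Feel for the hole with light pressure, the cotter must never be forced against the pin, and leave the small beaker, the spanner and the column where they lie.

Things in the scene. Friction and masses are not known exactly. Their poses are not given: they have to be found in the camera images.
- bracket: grey clevis bracket, bolted down; origin under its middle; base plate 80 x 110 mm, two upright cheeks 97 mm high at y = +-14 to +-26 mm, carrying an aluminium ring arm out to x = +155 mm, 70 to 82 mm high. z up. A round steel pin, 22 mm thick, lies level along y, axis 75 mm above the bench. Its head is on the +y side; beneath the head is a brass stop bush whose setting is not measured
- pin_stub (a point): point on the pin axis, fixed to the bracket (axes as bracket), 32 mm outside the cheek on the -y side. With the pin fully home its cross hole is centred somewhere 4 to 28 mm beyond this point in -y, as the bush is set: to be found by feel or sight. The hole is upright, right through, an 8 x 8 mm passage, its centre 15 mm from the pin's flat free end
- head_mid (a point): point on the pin axis, fixed to the bracket (axes as bracket): mean place of the outer face of the pin's round head (36 mm across, 12 mm thick) when the pin is home; the true home face is up to 12 mm either way along y. While the pin is out, the face is farther in +y by the value of joint pin. Push it in -y
- pin (a joint): how far the pin is drawn out, in m: 0 is fully home with the head on the brass bush; at most 0.045. It slides stiffly (about 8 N), meets a hard stop at home and stays where it is left
- cotter_grip (a point): centre of the coil of the steel spring cotter (80 mm tall, 60 to 95 g). The coil at its top is 26 mm high and wide and 14 mm thick along y: pinch it there from above, across the 14 mm. z is up along the leg; straight leg and bow lie in the x-z plane, which must stand square to the pin; the bow may face either way. Snapped on, this point is 38 mm above the pin axis
- cotter_foot (a point): lower tip of the cotter's straight leg, on its axis, 67 mm below and 6 mm in -x from cotter_grip, axes the same. The leg is 6 mm thick, 5 mm at its last 2 mm. Snapped on, the foot is 29 mm below the pin axis
- cotter_bow (a joint): spread of the cotter's sprung bow, in rad: 0 relaxed, about 0.08 while it rides over the widest part of the pin, near 0 again once snapped round. The bow is 6 mm wire on the cotter's +x side; its narrow place is 10.5 mm from the leg's axis and 18.5 mm above the foot, its flared tip 16 mm from the axis, 10 mm above the foot. Pushing it over takes 5 to 10 N downward
- block_top (a point): centre of the top of the grey plastic parts block (70 x 56 mm, 46 mm high, fixed). The cotter stands upright in it, foot on the bench, its leg in an 8 mm hole, the middle of its coil 21 mm above the top face; it is drawn straight up and is clear after 50 mm
- beaker: small glass beaker, 46 mm wide, 57 mm high, a bystander; origin at the centre of its underside
- spanner: flat open-ended spanner lying down, 124 mm long, a bystander; origin at the centre of its underside
- column: thin metal chromatography column lying down, 178 mm long, 12 mm thick, a bystander; origin at the centre of its underside

How it is judged:
On the way, in this order (a step that is already met when the one before it is completed fails the run):
1. the pin is pushed fully home, head on the bush (within 2 mm) (value of joint pin below 0.002 m), for 0.1 s.
2. the straight leg stands through the cross hole (z of cotter_foot in the frame of pin_stub below -0.013 m and x of cotter_foot in the frame of pin_stub between -0.005 and 0.005 m and y of cotter_foot in the frame of pin_stub between -0.032 and 0 m), for 0.1 s.
At the end, for the whole second after the job is handed in: Pin home within 3 mm; cotter upright (0.25 rad), its straight leg through the cross hole, foot 25 to 36 mm below the pin axis, within 6 mm of it sideways and 0 to 32 mm outward of pin_stub; bow sprung back (under 0.06 rad); cotter at rest and let go (value of joint pin below 0.003 m and z of cotter_foot in the frame of pin_stub between -0.036 and -0.025 m and x of cotter_foot in the frame of pin_stub between -0.006 and 0.006 m and y of cotter_foot in the frame of pin_stub between -0.032 and 0 m and angle between cotter_grip's own z axis and vertical below 0.25 rad and value of joint cotter_bow below 0.06 rad and linear speed of cotter below 0.02 m/s); the robot touches nothing.
It fails at once if the cotter is forced against the pin with more than 30 N (contact force between cotter and pin above 30 N).
It fails at once if the beaker, the spanner or the column is moved by more than 30 mm (distance of any of beaker, spanner, column from where it was at the start of the episode above 0.03 m).
It also fails if it takes over 67 s, if anything falls off the work surface, if the arm or the gripper's body presses on something with over 40 N, if the wrist force passes 120 N, or if a joint passes its speed limit or range.

ROBOT

A 7-joint arm with a two-finger parallel gripper is mounted at the origin on a cart in front of the work surface, level with it; the furniture and walls round the work are solid. World frame = base frame: x ahead of the robot, y to its left, z up, the work surface at z = 0. Lengths are in m, angles in rad, forces in N, time in s.
With the tool pointing down it reaches from about 0.35 to 0.9 m from the base axis. Payload 8.1 kg.
Tool frame: the origin (TCP) lies at the very end of the fingers, on their centre line; the grasp point (between the pads) lies 19 mm behind it (arm.tcp_to_grasp is the z of the grasp point in the tool frame, in m); z points along the fingers, y is the line along which they close (so a half turn about z gives the same grasp; the last joint's range is limited). The gripper opens to 92 mm and grips with 3 to 60 N. Pads are 19 mm wide; open, the fingers measure 130 mm over their backs; the gripper's body (75 mm by 190 mm) begins 47 mm behind the grasp point.
Start: joints at [-1.221, 0.434, 0.025, 1.573, -0.012, 1.134, -0.075], TCP at [0.273, 0.562, 0.227] pointing down, gripper open.
Joint ranges: [-2.62, 2.62], [-0.44, 2.09], [-1.27, 1.32], [0.08, 2.57], [-1.32, 4.46], [0.12, 2], [-2.74, 2.74]. Speed limits (rad/s): [2.22, 2.22, 3.01, 3.01, 3.14, 3.14, 3.14].

INTERFACE

Orientations are given as a rotation vector (axis times angle).
In Python, from cell import readout, vision, sign_off, arm gives the robot as it stands. The module is installed in compiled form; this text tells all that it offers.
- The arm moves only by the shell command python3 -m creep 'ROWS' [FORCE]. ROWS is JSON, a list of rows, each a list of 5 numbers: the shift along the tool's x, y, z in units of 4 cm (1.0 is 4 cm), then the turn about the tool's z in units of 4 degrees (1.0 is 4 degrees), then the opening, from 0 (shut) to 1 (fully open). A call has 1 to 12 rows; each row shifts and turns the commanded pose from where the row before left it, along the tool's axes as they then stand; what a row does not reach is not made up. A row lasts 1/8 s, in which the tool goes at most 62.5 mm and 10.7 degrees, less where a joint would pass 70% of its speed; a pose out of reach is approached as far as the arm can. A call with a number of a shift or a turn outside -1 to 1 is refused whole. A call with a gripper value outside its range is refused whole. The fingers move at their own pace and stop on an object; FORCE is the grip in N (left out, the last holds). Time passes only in rows, so rows that do not move let the fingers close. It gives the time, the measured TCP pose, the force, the opening and the grip force at its end, in the units of the state.
- readout.observe(): the state, without advancing time (a new reading comes with each control period).
- vision.get_image(name): name is "scene" or "side" or "wrist"; returns a dict with "pixels" (384x512x3 uint8, blue, green, red), "z_map" (384x512 float32, m along the optical axis (not along the pixel's ray), 0 where there is no reading), "camera_matrix" (3x3 intrinsics, pixels), "position" and "rotation" of the camera in the world. Camera axes: x right, y up, looking along -z (the intrinsics and any distortion apply to the point x, -y, -z); pixel columns grow to the right and rows downward; lengths in m; the calibration is good to about 2 mm. A picture is of the moment at which its call begins.
- sign_off(): hands the job in; it is judged then, once.
The state is a dict: "clock": time; "joints": joint angles; "dq": joint speeds; "joint_efforts": joint torques, N m; "position": TCP position; "ee_rot": TCP orientation; "force": force on the tool from outside, world axes, zero at the start; "ft_torque": the same for the moment, N m; "width": opening from 0.0 (shut) to 1.0 (fully open); "gripper_force": force on a finger pad.
Only numpy, scipy, OpenCV 4.12 (cv2) and the standard library are available. Lean on these libraries where they do the work, as an engineer would, in place of code of your own. Each camera call takes 0.05 s, during which the arm holds its last target. There are 200 camera calls.

## Working session

There is one attempt and no reset: what is moved stays moved. The work goes in short steps, Python scripts to look and compute and a shell command to move; the robot and the scene stay as the last step left them, time stands still between calls to the robot, and variables do not carry over. Pictures are saved under pics/ and viewed, at most 13 in all, crops included, and the job is handed in when it is done.

```bash
mkdir -p pics
cat > h.py <<'E'
import numpy as np, cv2
from cell import readout, vision
from scipy.spatial.transform import Rotation as R
def grab(n,tag):
    d=vision.get_image(n); np.savez(f'{tag}.npz',**d); cv2.imwrite(f'pics/{tag}.png',d['pixels']); return d
def load(tag): return np.load(f'{tag}.npz')
def rot(d):
    r=np.array(d['rotation']); return r if r.shape==(3,3) else (R.from_rotvec(r).as_matrix() if r.size==3 else R.from_quat(r).as_matrix())
def w(d,u,v,z=None):
    if z is None: z=d['z_map'][int(v),int(u)]
    K=d['camera_matrix']; p=np.array([(u-K[0,2])/K[0,0]*z,-(v-K[1,2])/K[1,1]*z,-z]); return rot(d)@p+d['position']
def cloud(d):
    v,u=np.mgrid[:384,:512]; z=d['z_map']; K=d['camera_matrix']
    p=np.stack([(u-K[0,2])/K[0,0]*z,-(v-K[1,2])/K[1,1]*z,-z],-1); return p@rot(d).T+d['position']
E
python3 - <<'E'
from h import *
a=grab('scene','s0');b=grab('side','d0')
cv2.imwrite('pics/both.png',np.vstack([cv2.resize(x['pixels'],(400,300)) for x in(a,b)]))
for d in(a,b): print(d['position'],rot(d).round(3).tolist(),d['camera_matrix'].tolist())
print(readout.observe())
E
```

```text
[-0.04958151  0.53885405  0.54145827] [[-0.664, 0.382, -0.643], [-0.747, -0.311, 0.587], [0.024, 0.871, 0.491]] [[404.5890884974254, 0.0, 257.5004691472979], [0.0, 404.5890884974254, 191.30371816534011], [0.0, 0.0, 1.0]]
[0.32621962 1.10880605 0.53734158] [[-0.98, 0.096, -0.174], [-0.198, -0.379, 0.904], [0.021, 0.92, 0.391]] [[413.73327495717376, 0.0, 250.6847090071192], [0.0, 413.73327495717376, 191.64778556719412], [0.0, 0.0, 1.0]]
{'clock': 0.1, 'joints': array([-1.22061696,  0.43517009,  0.02499536,  1.57399703, -0.01160853,
        1.13398515, -0.07511545]), 'dq': array([-0.0003349 ,  0.00046335, -0.00031831, -0.0010847 ,  0.00108918,
        0.00076286, -0.00116971]), 'joint_efforts': array([ 3.86515138e-03, -6.69119310e+01,  9.88321379e-01, -3.15143430e+01,
       -6.05146727e-02,  3.72259459e-02,  6.26434576e-05]), 'position': array([0.27327567, 0.5615897 , 0.22601678]), 'ee_rot': array([-7.05287373e-01, -3.06120617e+00,  2.20173126e-03]), 'force': array([-0.18239015,  0.06065173, -0.37511111]), 'ft_torque': array([-0.00925306, -0.01985522, -0.02942148]), 'gripper_force': 0.0, 'width': 0.9998598263688543}
```

View pics/s0.png

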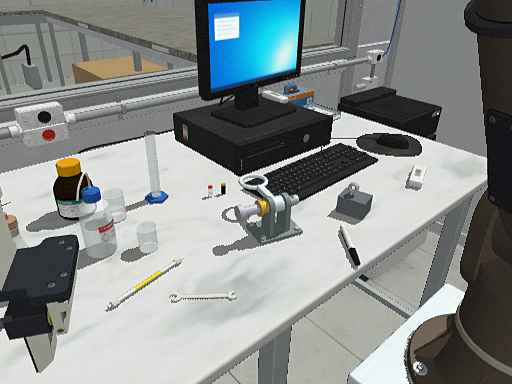

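View pics/d0.png

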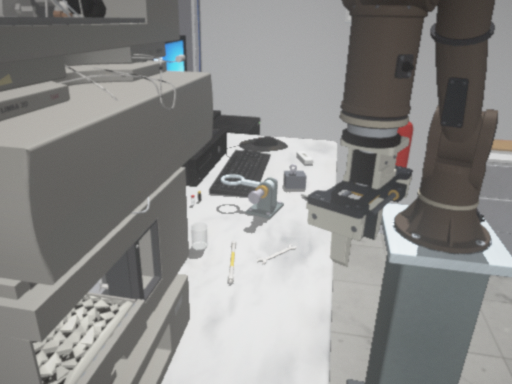

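The scene view shows the bracket around (268,215), with the pin head at (240,213), the ring at (255,185), the block at (353,203) with the cotter coil at (352,190), the spanner at (203,296), the column at (145,283) and the beaker at (147,237).

Run:
```python
from h import *
d=load('s0')
c=d['pixels'][165:255,215:385]; cv2.imwrite('pics/c0.png',cv2.resize(c,None,fx=4.7,fy=4.7,interpolation=cv2.INTER_CUBIC))
P=cloud(d)
for n,(u,v) in dict(head=(240,213),beaker=(147,237),sp=(203,296),col=(145,283),blk=(352,199),table=(330,250),ring=(247,189),key=(330,165)).items(): print(n,P[v,u].round(3))
for n in('s0','d0'):
    Q=cloud(load(n)).reshape(-1,3)
    blk=P[203,353]; 
    b=Q[(abs(Q[:,2]-.046)<.004)&(np.linalg.norm(Q[:,:2]-blk[:2],axis=1)<.07)]
    print(n,len(b),cv2.minAreaRect(b[:,:2].astype('f4')) if len(b)>5 else '')
    t=Q[(Q[:,2]>.053)&(np.linalg.norm(Q[:,:2]-blk[:2],axis=1)<.06)]; print('coil',len(t),t.mean(0),t.min(0),t.max(0))
    hd=P[215,268]
    for lo,hi in((.004,.016),(.09,.105),(.066,.088)):
        b=Q[(Q[:,2]>lo)&(Q[:,2]<hi)&(np.linalg.norm(Q[:,:2]-hd[:2],axis=1)<.16)]
        print(lo,len(b),cv2.minAreaRect(b[:,:2].astype('f4')) if len(b)>5 else '')
```

```text
head [0.505 0.08  0.082]
beaker [0.606 0.247 0.041]
sp [0.425 0.235 0.003]
col [0.52  0.302 0.007]
blk [ 0.426 -0.208  0.045]
table [ 0.365 -0.059 -0.001]
ring [ 0.68  -0.088  0.005]
key [ 0.621 -0.367  0.016]
s0 318 ((0.43097567558288574, -0.22882817685604095), (0.07008806616067886, 0.06118874251842499), 14.324822425842285)
coil 86 [ 0.43698437 -0.22353128  0.06801924] [ 0.42540466 -0.23342453  0.05511358] [ 0.44984149 -0.21661728  0.07983676]
0.004 708 ((0.49601006507873535, -0.014663875102996826), (0.11038285493850708, 0.08113282918930054), 74.87876892089844)
0.09 170 ((0.5008289813995361, 0.020518966019153595), (0.12156765162944794, 0.027189239859580994), 73.82479095458984)
0.066 981 ((0.5583970546722412, -0.009183801710605621), (0.14942441880702972, 0.17058932781219482), 74.45140075683594)
d0 128 ((0.4328491687774658, -0.2289968878030777), (0.07152307033538818, 0.06508250534534454), 18.07904052734375)
coil 43 [ 0.44012046 -0.22245719  0.06724641] [ 0.42835455 -0.23818669  0.05310101] [ 0.45294724 -0.21361114  0.07891281]
0.004 369 ((0.5338903665542603, -0.03580014407634735), (0.12380051612854004, 0.18936030566692352), 56.49726867675781)
0.09 86 ((0.5033252835273743, 0.021006960421800613), (0.12564243376255035, 0.03004578873515129), 73.63508605957031)
0.066 495 ((0.5605119466781616, -0.00998988002538681), (0.15239012241363525, 0.1694483608007431), 73.00289154052734)
```

View pics/c0.png

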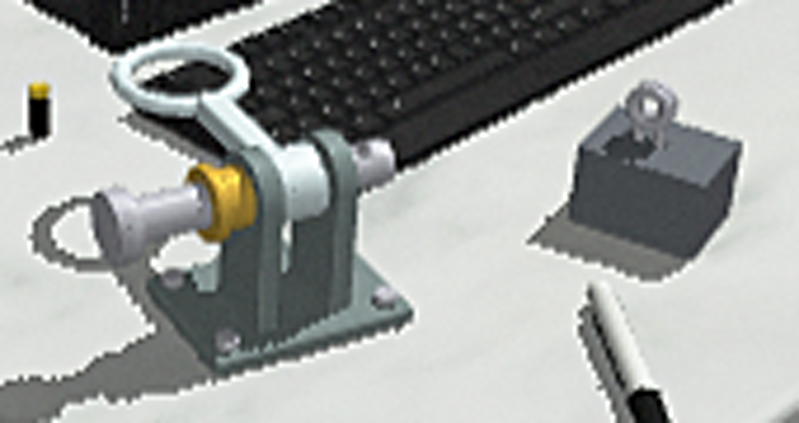

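The crop shows the pin head on the left and the brass bush at about (225,205). The pin's free end, with its cross hole, is at (375,160), and the coil at (650,105) faces the camera. Bracket: origin about (0.497,-0.0145), yaw about -15.5°. I'll move to the +y side of the head with the tool y along the pin.

```bash
python3 -m creep '[[0,0,0,-1,0],[0,0,0,-1,0],[0,0,0,-0.6,0],[-1,-0.9,0,0,0],[-1,-0.9,0,0,0],[-1,-0.9,0,0,0],[-1,-0.9,0,0,0],[-1,-0.9,0,0,0],[-1,-0.9,0,0,0],[-1,-0.9,0,0,0],[-1,-0.9,0,0,0],[-1,-0.9,0,0,0]]' 20
cat >> h.py <<'E'
O=np.array([.497,-.0145,0]); A=np.deg2rad(-15.5)
def B(p): q=np.asarray(p)-O; c,s=np.cos(A),np.sin(A); return np.stack([c*q[...,0]+s*q[...,1],-s*q[...,0]+c*q[...,1],q[...,2]],-1)
def st():
    o=readout.observe(); m=R.from_rotvec(o['ee_rot']).as_matrix()
    print('t',round(o['clock'],2),'TCP',o['position'].round(4),'br',B(o['position']).round(4),'ty_ang',np.rad2deg(np.arctan2(m[1,1],m[0,1])).round(2),'F',o['force'].round(1),'w',round(o['width'],3),'g',round(o['gripper_force'],1))
E
python3 - <<'E'
from h import *
st(); d=grab('wrist','w1'); print(d['position'],rot(d).round(3).tolist())
Q=B(cloud(d)).reshape(-1,3)
for lo,hi in((.004,.016),(.09,.105),(.066,.095)):
    b=Q[(Q[:,2]>lo)&(Q[:,2]<hi)&(abs(Q[:,0])<.06)&(abs(Q[:,1])<.16)]
    if len(b)>5: print(lo,len(b),cv2.minAreaRect(b[:,:2].astype('f4')),b.min(0),b.max(0))
E
```

```text
clock: 1.6
position: [0.534, 0.1518, 0.2266]
ee_rot: [-0.425, -3.112, 0.0]
force: [0.7, 0.1, 0.6]
width: 0.007
gripper_force: 0.0
t 1.6 TCP [0.534  0.1518 0.2266] br [-0.0088  0.1701  0.2266] ty_ang 74.46 F [0.7 0.1 0.6] w 0.007 g 0.0
[0.47048542 0.16858509 0.38369869] [[0.268, -0.934, -0.236], [0.963, 0.26, 0.064], [0.001, -0.244, 0.97]]
0.004 2472 ((0.0006983466446399689, -0.0016260035336017609), (0.08055789023637772, 0.11005060374736786), 0.5962156057357788) [-0.03999495 -0.05695014  0.00402703] [0.04101715 0.05329556 0.01597579]
0.09 1726 ((-0.005108676850795746, 0.03245147317647934), (0.03193974494934082, 0.12258985638618469), 0.8110696077346802) [-0.02089327 -0.02899749  0.09000365] [0.01100124 0.093805   0.09767091]
0.066 6146 ((0.016041763126850128, 0.019418340176343918), (0.08574564009904861, 0.14963755011558533), 0.4673365354537964) [-0.02682516 -0.05553811  0.06606925] [0.05902645 0.09417848 0.09499784]
```

View pics/w1.png

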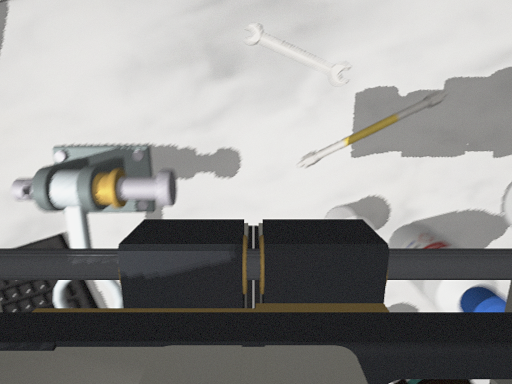

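Wrist view: head at (165,187), pin free end with its hole at (20,190), bush at (107,187). The bracket fit is refined (yaw -14.9°). Now I'll lower and push.

```bash
sed -i 's/^O=.*/O=np.array([.4973,-.0163,0]); A=np.deg2rad(-14.9)/' h.py
python3 -m creep '[[-0.23,0,0,-0.15,0],[0,0,1,0,0],[0,0,1,0,0],[0,0,1,0,0],[0,0,1,0,0],[0,0,0.15,0,0],[0,-0.8,0,0,0],[0,-0.3,0,0,0],[0,0,0,0,0]]'
python3 - <<'E'
from h import *
st()
E
```

```text
clock: 2.78
position: [0.5316, 0.1084, 0.0618]
ee_rot: [0.41, 3.113, 0.001]
force: [0.1, 0.5, -0.8]
width: 0.007
gripper_force: 0.0
t 2.77 TCP [0.5316 0.1084 0.0618] br [0.001  0.1293 0.0618] ty_ang 74.99 F [ 0.1  0.5 -0.8] w 0.007 g 0.0
```

```bash
python3 -m creep '[[0,-0.3,0,0,0],[0,-0.15,0,0,0],[0,-0.15,0,0,0],[0,-0.15,0,0,0],[0,-0.1,0,0,0],[0,-0.1,0,0,0],[0,-0.1,0,0,0],[0,0,0,0,0]]'
python3 - <<'E'
from h import *
st()
E
```

```text
clock: 3.78
position: [0.5209, 0.0699, 0.0612]
ee_rot: [0.406, 3.114, 0.004]
force: [1.3, 6.7, -0.6]
width: 0.005
gripper_force: 3.3
t 3.77 TCP [0.5209 0.0699 0.0612] br [0.0007 0.0894 0.0612] ty_ang 75.15 F [ 1.3  6.7 -0.6] w 0.005 g 3.3
```

```bash
python3 -m creep '[[0,-0.1,0,0,0],[0,-0.1,0,0,0],[0,-0.1,0,0,0],[0,0,0,0,0]]' | grep -E 'pos|^force'
python3 -m creep '[[0,-0.1,0,0,0],[0,-0.05,0,0,0],[0,0,0,0,0]]'| grep -E 'pos|^force'
python3 -m creep '[[0,-0.1,0,0,0],[0,-0.05,0,0,0],[0,0,0,0,0]]'| grep -E 'pos|^force'
```

```text
position: [0.5178, 0.0583, 0.0612]
force: [1.0, 5.6, 1.1]
position: [0.5177, 0.0576, 0.0615]
force: [4.2, 22.5, -2.4]
position: [0.5176, 0.0575, 0.0619]
force: [7.8, 40.0, -8.1]
```

Hard stop reached (force rose to 40 N with no motion). I'll back off, rise, and move to where both pin end and block are visible.

```bash
python3 - <<'E'
from h import *
st()
E
python3 -m creep '[[0,0.9,0,0,0],[0,0,-1,0,0],[0,0,-1,0,0],[0,0,-1,0,0],[0,0,-1,0,0],[0,-1,-0.7,0,0.4],[0,-1,0,0,0.4],[0,-1,0,0,0.4],[0.2,-1,0,0,0.4],[0,-1,0,0,0.4],[0,-1,0,0,0.4],[0,-0.8,0,0,0.4]]' 20
python3 -m creep '[[0,0,0,0,0.4]]'>/dev/null
python3 - <<'E'
from h import *
st(); d=grab('wrist','w2'); print(d['position'])
E
```

```text
t 5.03 TCP [0.5176 0.0575 0.0619] br [0.0007 0.0765 0.0619] ty_ang 75.66 F [ 7.8 40.  -8.1] w 0.004 g 19.9
clock: 6.52
position: [0.4445, -0.1829, 0.2489]
ee_rot: [0.41, 3.114, -0.0]
force: [-0.0, -0.2, 0.2]
width: 0.398
gripper_force: 0.0
t 6.65 TCP [ 0.4442 -0.1838  0.2489] br [-0.0082 -0.1755  0.2489] ty_ang 74.8 F [ 0.2  0.6 -0. ] w 0.403 g 0.0
[ 0.38061548 -0.16731028  0.40600822]
```

View pics/w2.png

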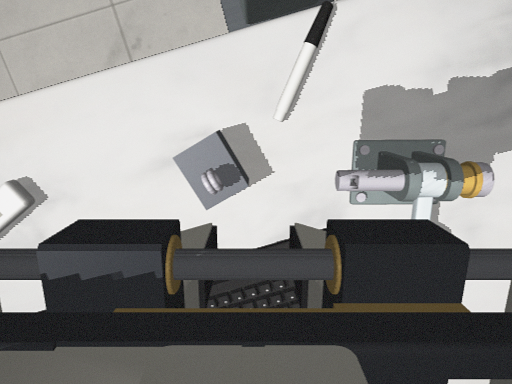

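The wrist view shows block at (210,170) with coil at (210,180), and the homed pin's end with a dark hole at (354,182). I'll enlarge both.

Run:
```python
from h import *
d=load('w2'); I=d['pixels']
a=cv2.resize(I[120:220,165:285],(600,500),interpolation=cv2.INTER_CUBIC)
b=cv2.resize(I[155:210,325:415],(800,489),interpolation=cv2.INTER_CUBIC)[:,:]
cv2.imwrite('pics/c2.png',np.hstack([cv2.resize(a,(380,317)),cv2.resize(b[:317*489//489,:420],(420,317))]))
P=B(cloud(d)); Q=P.reshape(-1,3)
b=Q[(abs(Q[:,2]-.046)<.003)&(abs(Q[:,1]+.2227)<.06)&(abs(Q[:,0])<.06)]; print('blk',cv2.minAreaRect(b[:,:2].astype('f4')))
t=Q[(Q[:,2]>.07)&(abs(Q[:,1]+.2227)<.05)&(abs(Q[:,0])<.06)]; print('coil',len(t),t.min(0),t.max(0),cv2.minAreaRect(t[:,:2].astype('f4')))
t=Q[(Q[:,2]>.065)&(Q[:,2]<.09)&(Q[:,1]>-.12)&(Q[:,1]<-.045)&(abs(Q[:,0])<.02)]; print('pin',t.min(0),t.max(0),cv2.minAreaRect(t[:,:2].astype('f4')))
for v in range(178,187): print(v,[tuple((1000*P[v,u]).round(0).astype(int)) for u in (338,346,350,354,358,362)])
```

```text
blk ((-0.009191226214170456, -0.22401991486549377), (0.07014203071594238, 0.05648428201675415), 29.814056396484375)
coil 37601 [-0.04584636 -0.25564865  0.07019433] [ 0.00948295 -0.17270465  0.36449793] ((-0.026238039135932922, -0.21316887438297272), (0.06393419951200485, 0.06626997143030167), 57.65927505493164)
pin [-0.01616931 -0.09155261  0.06588003] [ 0.00506549 -0.04501608  0.08711439] ((-0.005881575867533684, -0.06823614984750748), (0.02116319164633751, 0.0464261993765831), 0.9279949069023132)
178 [(np.int64(-9), np.int64(-91), np.int64(82)), (np.int64(-9), np.int64(-84), np.int64(84)), (np.int64(-9), np.int64(-80), np.int64(85)), (np.int64(-9), np.int64(-76), np.int64(84)), (np.int64(-9), np.int64(-72), np.int64(84)), (np.int64(-9), np.int64(-68), np.int64(84))]
179 [(np.int64(-8), np.int64(-91), np.int64(81)), (np.int64(-8), np.int64(-84), np.int64(84)), (np.int64(8), np.int64(-56), np.int64(4)), (np.int64(-6), np.int64(-72), np.int64(72)), (np.int64(-8), np.int64(-72), np.int64(86)), (np.int64(-8), np.int64(-68), np.int64(85))]
180 [(np.int64(-7), np.int64(-91), np.int64(81)
[... 1175 characters left out ...]
 np.int64(74)), (np.int64(-1), np.int64(-72), np.int64(74)), (np.int64(-3), np.int64(-71), np.int64(85)), (np.int64(-3), np.int64(-67), np.int64(84))]
185 [(np.int64(-2), np.int64(-91), np.int64(82)), (np.int64(-2), np.int64(-83), np.int64(84)), (np.int64(-1), np.int64(-78), np.int64(79)), (np.int64(-1), np.int64(-74), np.int64(80)), (np.int64(-2), np.int64(-71), np.int64(84)), (np.int64(-2), np.int64(-68), np.int64(85))]
186 [(np.int64(-1), np.int64(-91), np.int64(83)), (np.int64(-1), np.int64(-83), np.int64(83)), (np.int64(-1), np.int64(-79), np.int64(85)), (np.int64(-1), np.int64(-75), np.int64(84)), (np.int64(-1), np.int64(-71), np.int64(85)), (np.int64(-1), np.int64(-67), np.int64(84))]
```

View pics/c2.png

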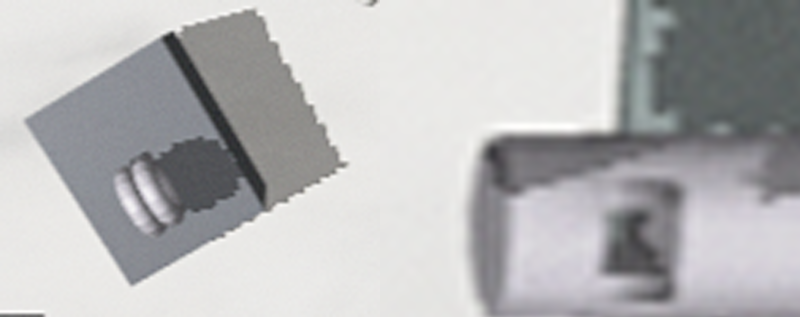

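The crop shows the coil at (145,195) with its rings along the block's long side, and the upright hole at (640,240). I'll compute coil centre, block and pin axis from this image.

Run:
```python
from h import *
d=load('w2'); P=B(cloud(d)); Q=P.reshape(-1,3)
def reg(x0,x1,y0,y1,z0,z1): return Q[(Q[:,0]>x0)&(Q[:,0]<x1)&(Q[:,1]>y0)&(Q[:,1]<y1)&(Q[:,2]>z0)&(Q[:,2]<z1)]
t=reg(-.06,.05,-.28,-.16,.052,.09); print('coil',len(t),t.mean(0),t.max(0),cv2.minAreaRect(t[:,:2].astype('f4')))
e=np.deg2rad(29.8); X=t[:,0]*np.cos(e)+t[:,1]*np.sin(e); Y=-t[:,0]*np.sin(e)+t[:,1]*np.cos(e)
top=t[:,2]>.074
print('coil frame x',X.min(),X.max(),'y',Y.min(),Y.max(),'top x,y',X[top].mean(),Y[top].mean(),top.sum())
b=np.array([-.0092,-.224]); print('blk in it',b@[np.cos(e),np.sin(e)],b@[-np.sin(e),np.cos(e)])
b=reg(-.07,.05,-.06,.08,.004,.016); print('base',cv2.minAreaRect(b[:,:2].astype('f4')),b.min(0),b.max(0))
t=reg(-.02,.02,-.065,-.045,.07,.09)
from scipy.optimize import least_squares as ls
print('axis',ls(lambda p:np.hypot(t[:,0]-p[0],t[:,2]-p[1])-.011,[0,.075]).x)
t=reg(-.03,.03,-.025,-.015,.08,.1);print('cheek',t.min(0),t.max(0),'top x',t[t[:,2]>t[:,2].max()-.002][:,0].mean())
d=load('w1'); Q=B(cloud(d)).reshape(-1,3); t=reg(-.02,.02,.06,.075,.07,.09); print('w1 axis',ls(lambda p:np.hypot(t[:,0]-p[0],t[:,2]-p[1])-.011,[0,.075]).x)
```

```text
coil 368 [-0.00426132 -0.21933777  0.07338187] [ 0.00948295 -0.20936488  0.07992978] ((-0.0029228273779153824, -0.22002066671848297), (0.025109155103564262, 0.014391299337148666), 31.73935317993164)
coil frame x -0.12457793820259798 -0.09925211335025583 y -0.1968130504737585 -0.1824648127422798 top x,y -0.112026529630979 -0.18912230868877378 232
blk in it -0.11930560944116654 -0.18980730111318647
base ((-0.00010874494910240173, -0.0008554086089134216), (0.07991844415664673, 0.11029035598039627), 0.0810767263174057) [-0.03999618 -0.05603321  0.00403612] [0.03990117 0.05434144 0.01597792]
axis [-0.00515396  0.07431125]
cheek [-0.02631026 -0.02498025  0.0807885 ] [ 0.01358744 -0.01500429  0.09782794] top x -0.0060810930159239844
w1 axis [-0.0052719   0.07400391]
```

Coil centre is (-0.0029,-0.2201) in the bracket frame. The leg is then near block centre, so the bow faces the block's +x, which becomes bracket +x after turning back. The hole is about (-0.005,-0.0775). Going to grasp.

```bash
python3 -m creep '[[-0.13,-0.6,0,0,0.4],[0,-0.51,0,0,0.4],[0,0,0.5,-1,0.4],[0,0,0.5,-1,0.4],[0,0,0.5,-1,0.4],[0,0,0.5,-1,0.4],[0,0,0.5,-1,0.4],[0,0,0.5,-1,0.4],[0,0,0.3,-1,0.4],[0,0,0.3,-0.5,0.4],[0,0,0,0,0.4]]'
python3 - <<'E'
from h import *
st()
E
```

```text
clock: 8.07
position: [0.4387, -0.2247, 0.104]
ee_rot: [0.412, -3.113, -0.002]
force: [0.8, 0.1, 0.5]
width: 0.399
gripper_force: 0.0
t 8.07 TCP [ 0.4387 -0.2247  0.104 ] br [-0.0031 -0.2165  0.104 ] ty_ang 105.07 F [0.8 0.1 0.5] w 0.399 g 0.0
```

```bash
python3 -m creep '[[0.04,-0.08,0.4,0,0.4],[0,0,0.5,0,0.4],[0,0,0.42,0,0.4],[0,0,0,0,0.4]]' >/dev/null
python3 - <<'E'
from h import *
st()
E
python3 -m creep '[[0,0,0,0,0.05],[0,0,0,0,0.05],[0,0,0,0,0.05],[0,0,0,0,0.05],[0,0,0,0,0.05],[0,0,0,0,0.05]]' 25
python3 - <<'E'
from h import *
st()
E
```

```text
t 8.57 TCP [ 0.4379 -0.2286  0.0516] br [-0.0028 -0.2205  0.0516] ty_ang 105.02 F [-0.4 -0.9  0.5] w 0.402 g 0.0
clock: 9.32
position: [0.4386, -0.229, 0.0523]
ee_rot: [-0.412, 3.114, -0.0]
force: [-0.5, 1.5, 6.8]
width: 0.154
gripper_force: 25.0
t 9.32 TCP [ 0.4386 -0.229   0.0523] br [-0.002  -0.2206  0.0523] ty_ang 105.06 F [-0.5  1.5  6.8] w 0.154 g 25.0
```

Gripped (14.2 mm). Lift straight, turn back square.

```bash
python3 -m creep '[[0,0,-0.5,0,0.05],[0,0,-0.8,0,0.05],[0,0,-0.8,0,0.05],[0,0,-0.9,0,0.05],[0,0,0,1,0.05],[0,0,0,1,0.05],[0,0,0,1,0.05],[0,0,0,1,0.05],[0,0,0,1,0.05],[0,0,0,1,0.05],[0,0,0,1,0.05],[0,0,0,0.5,0.05]]' >/dev/null
python3 -m creep '[[0,0.5,0,0,0.05],[0,0.8,0,0,0.05],[0,0.8,0,0,0.05],[0,0.5,0,0,0.05],[0,0,0,0,0.05]]' >/dev/null
python3 - <<'E'
from h import *
st(); a=grab('scene','s3'); w_=grab('wrist','w3'); b=grab('side','d3')
cv2.imwrite('pics/c3.png',np.hstack([cv2.resize(a['pixels'][130:255,215:345],(390,375),interpolation=2),cv2.resize(w_['pixels'][100:],(400,375)[:2],interpolation=2)]))
E
```

```text
t 11.45 TCP [ 0.4653 -0.1272  0.1718] br [-0.0024 -0.1154  0.1718] ty_ang 75.24 F [-0.1 -0.7 -1.3] w 0.149 g 25.0
```

View pics/c3.png

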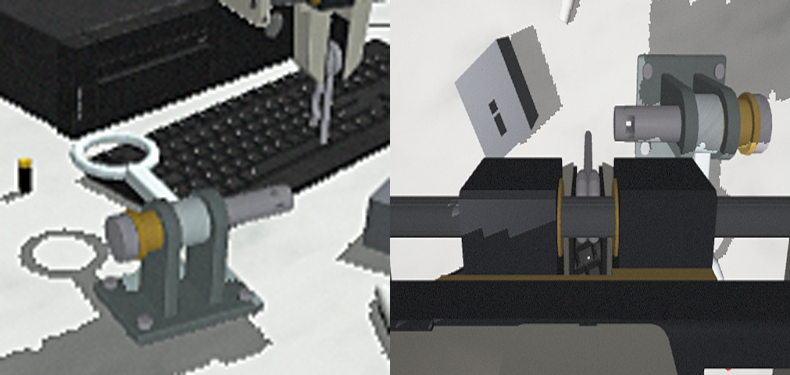

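Left: the cotter hangs upright between the fingers with leg tip at (325,140), leg toward robot side, bow at (315,115) on the +x side. Right: leg visible at (587,140), hole at (629,123). Measure leg and hole in the same wrist image.

Run:
```python
from h import *
d=load('w3'); P=B(cloud(d)); Q=P.reshape(-1,3)
m=(abs(P[...,1]+.115)<.015)&(P[...,2]>.1)&(P[...,2]<.15)&(abs(P[...,0])<.04)
v,u=np.nonzero(m); 
for r in sorted(set(v)): print(r,u[v==r].min(),u[v==r].max(),P[r,u[v==r]].mean(0).round(4))
def axis(t):
    from scipy.optimize import least_squares as ls
    return ls(lambda p:np.hypot(t[:,0]-p[0],t[:,2]-p[1])-.011,[0,.075]).x
t=Q[(abs(Q[:,1]+.055)<.01)&(abs(Q[:,0])<.02)&(Q[:,2]>.07)&(Q[:,2]<.09)]; print('axis',axis(t))
t=Q[(abs(Q[:,1]+.08)<.03)&(abs(Q[:,0]+.004)<.012)&(Q[:,2]>.07)&(Q[:,2]<.09)]; print('pin end',t[:,1].min())
for r in range(188,200):
    print(r,''.join('#' if P[r,c,2]>.08 else '.' for c in range(285,320)))
print(P[192,300:316,1].round(4))
```

```text
199 251 255 [-0.013  -0.1173  0.1219]
200 250 256 [-0.0128 -0.1173  0.1236]
201 249 257 [-0.0125 -0.1174  0.1249]
202 249 257 [-0.0123 -0.1174  0.1269]
203 249 257 [-0.0125 -0.1174  0.1297]
204 249 257 [-0.0123 -0.1174  0.1315]
205 249 257 [-0.0122 -0.1174  0.1333]
206 249 257 [-0.0122 -0.1174  0.1356]
207 249 257 [-0.0122 -0.1174  0.1378]
208 248 257 [-0.012  -0.1177  0.139 ]
209 248 257 [-0.012  -0.1177  0.1412]
210 248 257 [-0.0119 -0.1177  0.1429]
211 248 257 [-0.0119 -0.1177  0.1449]
212 248 257 [-0.0117 -0.1177  0.1463]
213 248 257 [-0.0116 -0.1177  0.1478]
214 248 257 [-0.0112 -0.118   0.1484]
215 248 248 [-0.0109 -0.1202  0.1495]
216 248 248 [-0.0104 -0.1202  0.1499]
axis [-0.00512528  0.07423305]
pin end -0.09120221977192783
188 ..#################################
189 ..#################################
190 ..#################################
191 .##################################
192 ..###############..........########
193 ..###############..........########
194 ..###############..........########
195 ..###############..........########
196 ..###############.........#########
197 ..###############..........########
198 ..###############.........#########
199 ..###############.........#########
[-0.0816 -0.0806 -0.067  -0.0658 -0.0649 -0.0638 -0.0627 -0.0616 -0.072
 -0.0721 -0.0723 -0.0721 -0.072  -0.0716 -0.0711 -0.0702]
```

Leg axis ≈(-0.0098,-0.1174), hole ≈(-0.0051,-0.0762), so shift +4.9 mm in x and +41.2 mm in y.

```bash
python3 -m creep '[[-0.12,0.5,0,0,0.05],[0,0.53,0,0,0.05],[0,0,0.3,0,0.05],[0,0,0.35,0,0.05],[0,0,0,0,0.05]]' >/dev/null
python3 - <<'E'
from h import *
st()
d=grab('wrist','w4'); P=B(cloud(d)); y0=B(readout.observe()['position'])[1]
m=(abs(P[...,1]-y0)<.015)&(P[...,2]>.091)&(P[...,2]<.12)&(abs(P[...,0])<.04)
v,u=np.nonzero(m)
for r in sorted(set(v)): print(r,u[v==r].min(),u[v==r].max(),P[r,u[v==r]].mean(0).round(4))
cv2.imwrite('pics/c4.png',cv2.resize(d['pixels'][165:240,215:345],(780,450),interpolation=2))
E
```

```text
t 12.22 TCP [ 0.4788 -0.0911  0.1445] br [ 0.0014 -0.0771  0.1445] ty_ang 74.95 F [-0.3 -0.2 -1. ] w 0.149 g 25.0
199 251 255 [-0.0094 -0.0777  0.0945]
200 250 256 [-0.0091 -0.0777  0.096 ]
201 249 257 [-0.0088 -0.0777  0.0975]
202 249 257 [-0.0087 -0.0777  0.0994]
203 249 257 [-0.0087 -0.0777  0.1017]
204 249 257 [-0.0086 -0.0777  0.104 ]
205 249 257 [-0.0085 -0.0777  0.1058]
206 249 257 [-0.0085 -0.0777  0.1081]
207 249 257 [-0.0085 -0.0777  0.1101]
208 248 257 [-0.0082 -0.078   0.1115]
209 248 257 [-0.0083 -0.078   0.1137]
210 248 257 [-0.0083 -0.078   0.1157]
211 248 257 [-0.0082 -0.078   0.1174]
212 248 257 [-0.0078 -0.078   0.1181]
213 248 257 [-0.0069 -0.078   0.1174]
214 248 248 [-0.0069 -0.0806  0.1192]
```

View pics/c4.png

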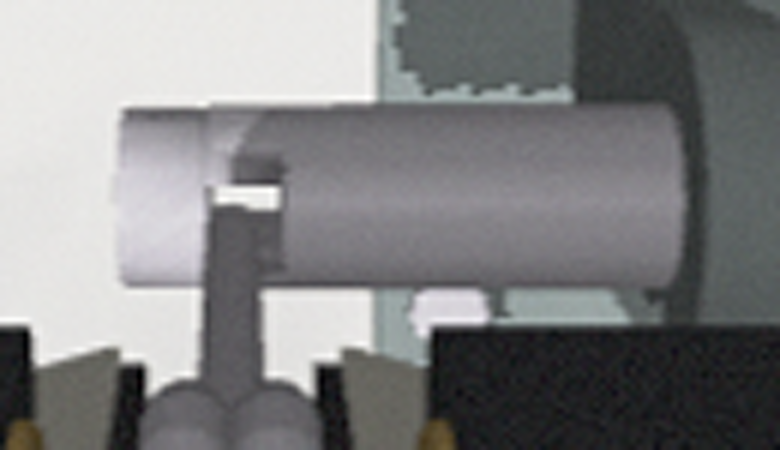

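The crop shows the leg (centre u≈233) slightly left of the hole (centre ≈247). Correct by +1.5 mm y and +1.2 mm x, then feel down in small steps.

```bash
python3 -m creep '[[-0.03,0.04,0.05,0,0.05],[0,0,0.05,0,0.05],[0,0,0,0,0.05]]' | grep -E '^pos|^force'
python3 -m creep '[[0,0,0.05,0,0.05],[0,0,0.03,0,0.05],[0,0,0,0,0.05]]' | grep -E '^pos|^force'
python3 -m creep '[[0,0,0.05,0,0.05],[0,0,0,0,0.05]]' | grep -E '^pos|^force'
python3 - <<'E'
from h import *
st()
E
```

```text
position: [0.4819, -0.0888, 0.1419]
force: [0.5, -0.9, -0.6]
position: [0.4818, -0.0887, 0.1386]
force: [0.5, -0.8, -1.1]
position: [0.4817, -0.0888, 0.1366]
force: [-0.7, 0.0, -0.3]
t 13.28 TCP [ 0.4817 -0.0888  0.1366] br [ 0.0036 -0.074   0.1366] ty_ang 75.05 F [-0.7  0.  -0.3] w 0.15 g 25.0
```

Run:
```python
from h import *
d=grab('wrist','w5'); st(); P=B(cloud(d))
for r in range(196,212):
    m=(P[r,:,2]>.088)&(P[r,:,2]<.13)&(abs(P[r,:,1]+.075)<.008); u=np.nonzero(m)[0]
    if len(u): print(r,u.min(),u.max(),P[r,u].mean(0).round(4))
for r in range(188,206): print(r,''.join('#' if P[r,c,2]>.08 else '.' for c in range(230,275)))
cv2.imwrite('pics/c5.png',cv2.resize(d['pixels'][165:240,215:345],(780,450),interpolation=2))
```

```text
t 13.32 TCP [ 0.4818 -0.0888  0.1367] br [ 0.0036 -0.0741  0.1367] ty_ang 75.05 F [-0.7 -0.4 -0.9] w 0.152 g 25.0
200 250 254 [-0.007  -0.0751  0.0892]
201 250 256 [-0.0067 -0.0746  0.0907]
202 249 257 [-0.0064 -0.0746  0.0917]
203 249 257 [-0.0063 -0.0746  0.0938]
204 249 257 [-0.0063 -0.0746  0.096 ]
205 249 257 [-0.0063 -0.0746  0.0985]
206 249 257 [-0.0062 -0.0746  0.1002]
207 249 257 [-0.0062 -0.0746  0.1024]
208 248 257 [-0.0059 -0.0749  0.1035]
209 248 257 [-0.0057 -0.0749  0.1051]
210 248 257 [-0.0059 -0.0749  0.1075]
211 248 257 [-0.0058 -0.0749  0.1095]
188 ###..########################################
189 #############################################
190 #############################################
191 #############################################
192 #############################################
193 #############################################
194 #############################################
195 ###############............##################
196 ###############............##################
197 ###############............##################
198 ###############............##################
199 ###############......#####.##################
200 ###############.....#########################
201 ###############....##########################
202 ###############....##########################
203 ###############....##########################
204 ###############....##########################
205 #################.###########################
```

View pics/c5.png

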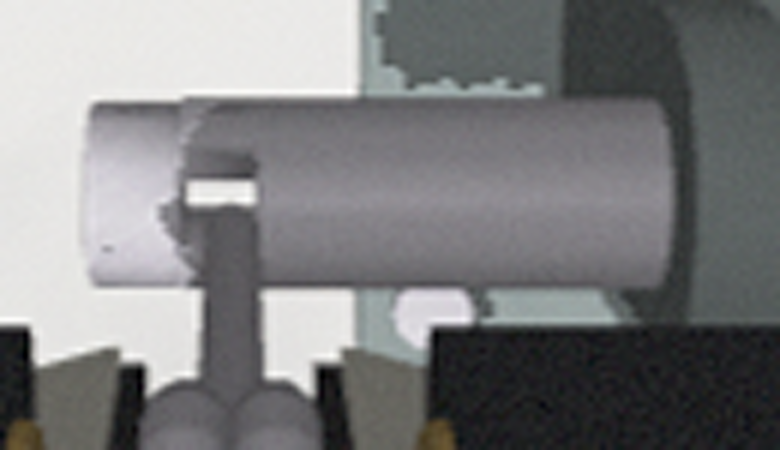

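The crop shows the leg (centre ≈232) now 1.2 mm right of the hole centre (≈221), with the tip just at the pin's top. Nudge back and go down.

```bash
python3 -m creep '[[0.02,-0.03,0,0,0.05],[0,0,0.03,0,0.05],[0,0,0,0,0.05]]' | grep -E '^pos|^force'
python3 -m creep '[[0,0,0.05,0,0.05],[0,0,0,0,0.05]]' | grep -E '^pos|^force'
python3 -m creep '[[0,0,0.05,0,0.05],[0,0,0,0,0.05]]' | grep -E '^pos|^force'
python3 - <<'E'
from h import *
st()
E
```

```text
position: [0.4807, -0.0897, 0.1354]
force: [-0.5, -0.5, -0.1]
position: [0.4806, -0.0897, 0.1334]
force: [0.7, -0.5, -0.4]
position: [0.4806, -0.0897, 0.1314]
force: [0.1, 0.2, -0.4]
t 14.2 TCP [ 0.4806 -0.0897  0.1314] br [ 0.0028 -0.0752  0.1314] ty_ang 75.05 F [ 0.1  0.2 -0.4] w 0.148 g 25.0
```

The tip is about 6 mm into the hole with no force. Continue down.

```bash
python3 -m creep '[[0,0,0.1,0,0.05],[0,0,0.1,0,0.05],[0,0,0,0,0.05]]' | grep -E '^pos|^force'
python3 -m creep '[[0,0,0.08,0,0.05],[0,0,0.07,0,0.05],[0,0,0,0,0.05]]' | grep -E '^pos|^force'
python3 -m creep '[[0,0,0.05,0,0.05],[0,0,0,0,0.05]]' | grep -E '^pos|^force'
python3 - <<'E'
from h import *
st()
E
```

```text
position: [0.4804, -0.0897, 0.1231]
force: [-0.4, 0.4, -0.9]
position: [0.4808, -0.0898, 0.1174]
force: [0.5, -0.3, -0.1]
position: [0.481, -0.0898, 0.1157]
force: [0.6, -0.5, 2.8]
t 15.2 TCP [ 0.481  -0.0898  0.1157] br [ 0.0032 -0.0752  0.1157] ty_ang 75.05 F [ 0.6 -0.5  2.8] w 0.153 g 25.0
```

Bow contact starts. Press on in 2 mm steps.

```bash
python3 -m creep '[[0,0,0.05,0,0.05],[0,0,0.05,0,0.05],[0,0,0,0,0.05]]' | grep -E '^pos|^force'
python3 -m creep '[[0,0,0.05,0,0.05],[0,0,0.05,0,0.05],[0,0,0,0,0.05]]' | grep -E '^pos|^force'
python3 -m creep '[[0,0,0.05,0,0.05],[0,0,0,0,0.05]]' | grep -E '^pos|^force'
python3 - <<'E'
from h import *
st()
E
```

```text
position: [0.4809, -0.0897, 0.1113]
force: [1.6, -0.3, -0.4]
position: [0.4807, -0.0897, 0.1072]
force: [2.5, -1.0, -2.2]
position: [0.4806, -0.0897, 0.1052]
force: [2.6, -0.4, -3.1]
t 16.2 TCP [ 0.4806 -0.0897  0.1052] br [ 0.0028 -0.0752  0.1052] ty_ang 75.05 F [ 2.6 -0.4 -3.1] w 0.151 g 25.0
```

```bash
python3 -m creep '[[0,0,0.05,0,0.05],[0,0,0.05,0,0.05],[0,0,0,0,0.05]]' | grep -E '^pos|^force'
python3 -m creep '[[0,0,0.05,0,0.05],[0,0,0.04,0,0.05],[0,0,0,0,0.05]]' | grep -E '^pos|^force'
python3 - <<'E'
from h import *
st(); a=grab('scene','s6'); cv2.imwrite('pics/c6.png',cv2.resize(a['pixels'][130:255,235:345],(660,600),interpolation=2))
E
```

```text
position: [0.4804, -0.0897, 0.1012]
force: [0.7, 0.2, -1.5]
position: [0.4805, -0.0897, 0.0977]
force: [-0.5, 0.8, -1.3]
t 16.95 TCP [ 0.4805 -0.0897  0.0977] br [ 0.0026 -0.0752  0.0977] ty_ang 75.05 F [-0.5  0.8 -1.3] w 0.151 g 25.0
```

View pics/c6.png

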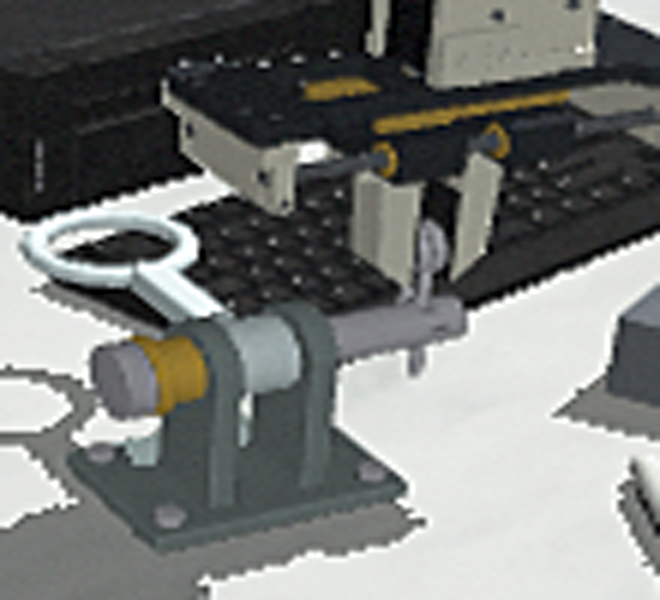

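The leg shows below the pin at (415,365), the coil sits above it, and the head is on the bush. Release and rise.

```bash
python3 -m creep '[[0,0,0,0,0.3],[0,0,0,0,0.3],[0,0,0,0,0.3],[0,0,-0.3,0,0.3],[0,0,-1,0,0.3],[0,0,-1,0,0.3],[0,0,-1,0,0.3],[1,0,0,0,0.3],[0,0,0,0,0.3],[0,0,0,0,0.3]]'
python3 - <<'E'
from h import *
a=grab('side','d7'); b=grab('scene','s7'); w_=grab('wrist','w7'); P=B(cloud(b))
Q=P.reshape(-1,3);t=Q[(abs(Q[:,1]+.077)<.018)&(abs(Q[:,0])<.03)&(Q[:,2]>.03)&(Q[:,2]<.15)]; print('z',t[:,2].min(),t[:,2].max())
cv2.imwrite('pics/c7.png',np.hstack([cv2.resize(b['pixels'][160:240,245:325],(400,400),interpolation=2),cv2.resize(w_['pixels'][120:240,180:300],(400,400),interpolation=2)]))
E
```

```text
clock: 18.25
position: [0.4425, -0.0795, 0.2306]
ee_rot: [0.408, 3.114, 0.0]
force: [0.4, -0.7, -0.2]
width: 0.298
gripper_force: 0.0
z 0.042616617514149635 0.12246723384717145
```

View pics/c7.png

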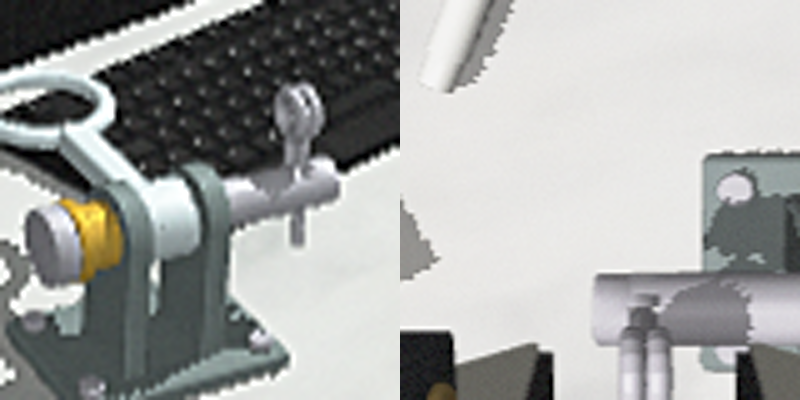

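The cotter stands upright through the pin, coil at (300,110), leg tip at (297,240), head on the bush. Foot is about 32 mm below the axis, within limits.

```bash
python3 -c "from cell import sign_off; print(sign_off())"
```

```text
the job is handed in; nothing more can be done
None
```

The pin is fully home and the cotter is snapped through its cross hole, upright and released; wrist force stayed below about 4 N during insertion, no move went near the beaker, spanner or column, and the job is handed in (no verdict came back).

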